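# Tighten the cradle's castle nut and line it up for its split pin

## Robot

A 6-joint arm with a two-finger parallel gripper is mounted at the origin on the work surface. World frame = base frame: x ahead of the robot, y to its left, z up, the work surface at z = 0. Lengths are in mm, angles in rad, forces in N, time in s.
With the tool pointing down it reaches from about 300 to 775 mm from the base axis. Payload 14.6 kg.
Tool frame: the origin (TCP) lies between the finger pads; the fingertips stand 22 mm ahead of it and the grasp point (between the pads) lies 3 mm ahead of it (finger_overhang is the distance from the TCP to the fingertips, in mm); z points along the fingers, y is the direction in which the jaws open and shut (so a half turn about z gives the same grasp; the last joint's range is limited). The gripper opens to 94 mm and grips with 3 to 60 N. Pads are 16 mm wide; open, the fingers measure 119 mm over their backs; the gripper's body (75 mm by 177 mm) begins 78 mm behind the grasp point.
Start: joints at [-1.174, 0.3, 1.521, -0, 1.321, -0.067], TCP at [246.034, -491.891, 227.446] pointing down, gripper open.
Joint ranges: [-3.03, 3.03], [-0.79, 2.21], [0.23, 2.52], [-1.04, 4.18], [0, 3.07], [-2.55, 2.55]. Speed limits (rad/s): [2.22, 2.22, 2.57, 3.14, 3.14, 3.14].

## Interface

Orientations are given as [roll, pitch, yaw] about the fixed x, y, z axes, in that order (R = Rz(yaw) Ry(pitch) Rx(roll)).
In Python, from cell import * gives the robot as it stands.
- The arm moves only by the tool jog_arm, never from a script. Its argument "increments" is a list of rows, each a list of 7 numbers: the shift along the tool's x, y, z in cm, then the turn, a rotation vector about the tool's x, y, z in degrees, then the finger opening in cm, from 0 to 9.4. In form: [[x, y, z, wx, wy, wz, grip], ...]. A call has 1 to 20 rows; each row shifts and turns the commanded pose from where the row before left it, along the tool's axes as they then stand; what a row does not reach is not made up. A row lasts 1/8 s, in which the tool goes at most 62.5 mm and 10.7 degrees, less where a joint would pass 70% of its speed; a pose out of reach is approached as far as the arm can. A call is refused whole if a number of a shift passes 6.25 or a number of a turn 10.7, either way. A call with a gripper value outside its range is refused whole. The fingers move at their own pace and stop on an object; "squeeze" is the grip in N (left out, the last holds). Time passes only in rows, so rows that do not move let the fingers close. It gives the time, the measured TCP pose, the force and the opening at its end, in the units of the state.
- read_state(): the state, without advancing time (a new reading comes with each control period).
- camera(name): name is "side" or "top" or "wrist"; returns a dict with "image" (480x640x3 uint8, red, green, blue), "K" (3x3 intrinsics, pixels), "rvec" (rotation vector, rad) and "tvec" (3), from world to camera coordinates, as OpenCV has them. Camera axes: x right, y down, z forward; pixel columns grow to the right and rows downward; lengths in mm; the calibration is good to about 2 mm. A picture is of the moment at which its call begins. There is no depth.
- sign_off(): hands the job in, once; it reports no verdict.
Trained networks look in a picture, given as the dict that the camera call returned (one of the last four; its "shot" number tells which), for a name from the list of things; names that differ only in an ending like _2 or _b are one class to them, and where a whole thing is asked for, a point or a joint stands for the part that bears it (a point fixed in the world has none). Each returns a list of dicts, best first, with "conf" (0 to 1); they miss things now and then, are a little off and sometimes report something else, mostly with a low value. They report only what shows in the picture. A call takes as long as a camera call.
- recognise(picture, name): "centre" ([x, y, z] in mm, in the coordinates of the camera as it stood for that picture, good to about 4 mm: the middle of the surface that is visible of it).
- regions_of(picture, name): "mask" (480x640 bool, what is visible of it).
The state is a dict: "clock": time; "joints": joint angles; "qd": joint speeds; "effort": joint torques, N m; "eef_pos": TCP position; "eef_rot": TCP orientation; "wrist_force": force on the tool from outside, world axes, zero at the start; "moment": the same for the moment, N m; "finger_gap": finger opening in mm.
Only numpy, scipy, OpenCV 4.12 (cv2) and the standard library are available. Lean on these libraries where they do the work, as an engineer would, in place of code of your own. Each camera call takes 0.05 s, during which the arm holds its last target.

## Task

On the bench stand two red neck-carving cradles; one castle nut already has its brass split pin, the other has none. Turn the unpinned nut clockwise (seen from above) until its orange mark enters the green band, which means tight, then a little further until a slot lines up with the cotter hole, whose direction the yellow line across the stud's end shows. Never let the orange mark go out past the far end of the green band, do not knock over the glue bottle, and let go of the nut when it is lined up.

Things in the scene. Friction and masses are not known exactly. Their poses are not given: they have to be found in the camera images.
- castle_nut (a joint): turning angle (rad) of the unpinned nut, growing clockwise seen from above. At 0 and at 1.047 slots line up with the cotter hole, but at 0 the nut is loose. It starts loose, at 0.08 to 0.5. The orange mark is in the green band (tight) from 0.66 to 1.43, so 1.047 is wanted. Even friction of 0.15 N m; it stays where it is left and does not rise or sink.
- nut_mid (a point): centre of the unpinned dark steel castle nut, half-way up. Hexagon 46 mm across flats, from 36 to 70 mm above the bench; a slot (8 mm wide, 10 deep) cuts the middle of each flat's top. x axis: out through the middle of one flat and slot, turning with the nut; z up. Orange mark on the corner 30 deg anticlockwise of x. Grip across opposite flats. The cradle round it is at most 38 mm high.
- stud_end (a point): centre of the top of the bright 30 mm stud, on the nut's axis, 74 mm above the bench, 4 mm above the nut. Fixed to the bolted-down red cradle. x axis: along the cotter hole and the yellow line; z up. At joint 0 it points as the nut's x axis does. The other, pinned cradle is identical, fixed, at least 240 mm off.
- glue: white glue bottle with orange cap, 56 mm diameter, 150 mm high, standing loose on the bench to one side; origin at the centre of its underside, z up.

How it is judged (in metres and radians):
At the end, for the whole second after the job is handed in: the unpinned nut is tight (orange mark in the green band) with a slot within about 10 degrees of the cotter hole: joint castle_nut between 0.867 and 1.227 rad, nut at rest (value of joint castle_nut between 0.867 and 1.227 rad and velocity of joint castle_nut between -0.05 and 0.05 rad/s); the robot touches nothing.
It fails at once if the nut is turned too far: its orange mark leaves the far end of the green band (joint castle_nut beyond 1.43) (value of joint castle_nut above 1.43 rad).
It fails at once if the glue bottle is knocked over (tilted over 0.5 rad) (angle between glue's own z axis and vertical above 0.5 rad).
It also fails if it takes over 32 s, if anything falls off the work surface, if the arm or the gripper's body presses on something with over 40 N, if the wrist force passes 120 N, or if a joint passes its speed limit or range.

## Working session

There is one attempt and no reset: what is moved stays moved. The work goes in short steps, Python scripts to look and compute and a tool call to move; the robot and the scene stay as the last step left them, time stands still between calls to the robot, and variables do not carry over. Pictures are saved under pics/ and viewed, and the job is handed in when it is done.

Besides the shell and the picture viewer there is one more tool, called as a command line: name --pt "numbers of a row" for each row, then --argument value for the rest. jog_arm: Moves the arm, as the interface text tells. Its arguments: {"type":"object","properties":{"increments":{"type":"array"},"squeeze":{"type":"number"}},"required":["increments"]}

```bash
mkdir -p pics
python3 - <<'E'
from cell import *
import cv2
s=read_state();print(s['clock'],s['eef_pos'],s['eef_rot'],s['finger_gap'])
for n in("top","side"):
    c=camera(n);cv2.imwrite(f'pics/{n}0.png',c['image'][:,:,::-1])
    print(n,c['K'].tolist() if hasattr(c['K'],'tolist') else c['K'],c['rvec'],c['tvec'])
    R=cv2.Rodrigues(np.array(c['rvec'],float))[0] if 'np' in globals() else None
    import numpy as np
    R=cv2.Rodrigues(np.array(c['rvec'],float))[0]
    for nm in("castle_nut","nut_mid","stud_end","glue"):
        try:
            for d in recognise(c,nm)[:3]: print(nm,d['conf'],(R.T@(np.array(d['centre'])-np.array(c['tvec']).ravel())).round(1))
        except Exception as e: print(nm,e)
print(read_state()['clock'])
E
```

```text
0.0 [ 245.93435469 -491.65754448  226.86151828] [-3.14036211e+00 -7.72406385e-05  4.63839515e-01] 93.88174462399581
top [[439.1402159146655, 0.0, 309.05415410627876], [0.0, 439.1402159146655, 226.54238499530945], [0.0, 0.0, 1.0]] [ 2.22724385 -1.94684083  0.23393359] [-76.35937514 535.29836557 894.39577556]
castle_nut 0.66 [500.2 145.8  68.3]
stud_end 0.6 [513.4 165.7  32.6]
glue 0.83 [ 550.1 -410.3   99.1]
side [[510.32359045496884, 0.0, 329.8403963550726], [0.0, 510.32359045496884, 235.96758464390797], [0.0, 0.0, 1.0]] [ 0.1923567  -2.67364774  1.47206568] [ 511.27897194  127.1138781  1140.4528344 ]
nut_mid 0.9 [500.6 175.3  61.8]
stud_end 0.56 [509.9 185.9  34.9]
glue 0.94 [ 559.3 -403.9   69.8]
0.5
```

View pics/top0.png

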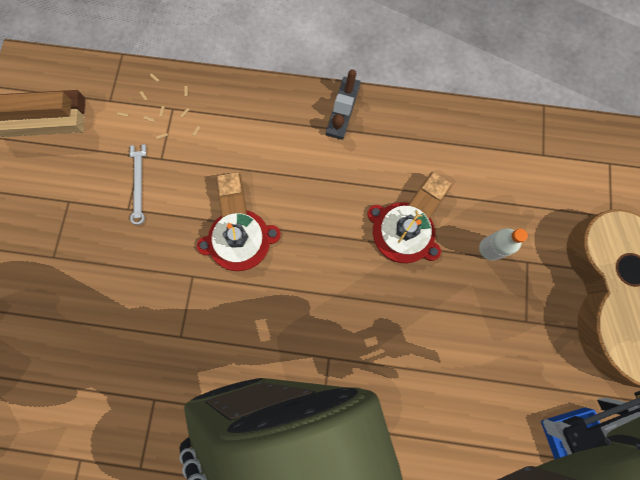

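View pics/side0.png

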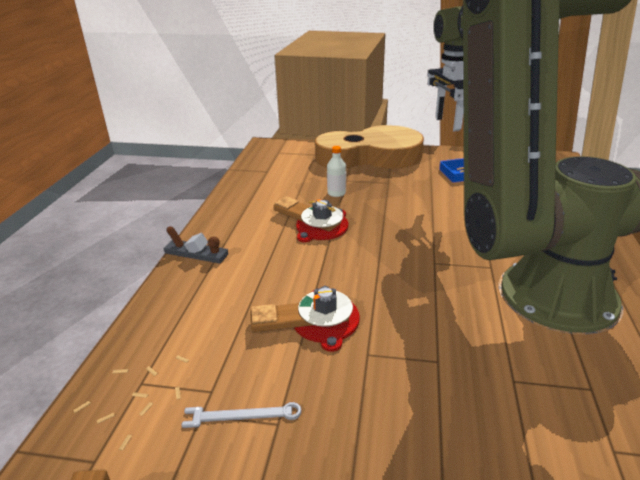

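The top view shows cradles at (237,236) and (405,230), with the glue bottle at (505,243). I'll zoom in to see which nut is pinned.

```bash
python3 - <<'E'
import cv2,numpy as np
a=cv2.imread('pics/top0.png');b=cv2.imread('pics/side0.png')
f=lambda i,x,y,h=28:cv2.resize(i[y-h:y+h,x-h:x+h],(390,390),interpolation=cv2.INTER_CUBIC)
cv2.imwrite('pics/z0.png',np.hstack([f(a,236,235),f(a,409,228)]))
cv2.imwrite('pics/z1.png',np.hstack([f(b,325,302),f(b,321,212)]))
E
cat > h.py <<'E'
from cell import *
import cv2,numpy as np
def ray(c,u,v,z):
    R=cv2.Rodrigues(np.array(c['rvec'],float))[0];t=np.array(c['tvec'],float).ravel()
    d=R.T@np.linalg.inv(np.array(c['K']))@[u,v,1];o=-R.T@t
    return o+d*(z-o[2])/d[2]
def proj(c,P):
    return cv2.projectPoints(np.array(P,float).reshape(-1,1,3),np.array(c['rvec'],float),np.array(c['tvec'],float),np.array(c['K'],float),None)[0].reshape(-1,2)
E
python3 - <<'E'
from h import *
c=camera('top');print(ray(c,235,231,74),ray(c,409,228,74))
d=camera('side');print(ray(d,325,291,74),ray(d,321,205,74))
E
```

```text
[507.03765046 152.02627666  74.        ] [ 563.87519856 -218.34302315   74.        ]
[502.59547577 155.62747091  74.        ] [ 570.27212491 -200.98077981   74.        ]
```

View pics/z0.png

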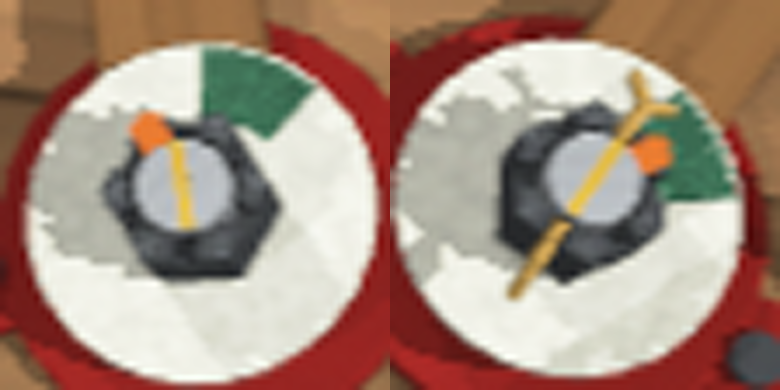

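View pics/z1.png

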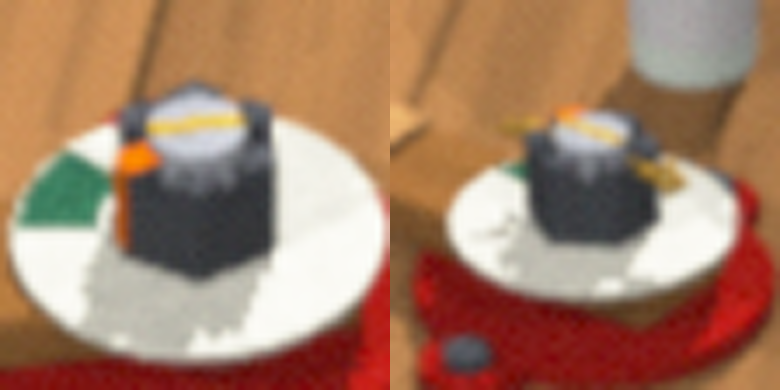

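The left nut is the unpinned one, at about (505,154) in the world frame. I'll move above it for a wrist view.

jog_arm --pt "2 -1.8 0 0 0 0 9.4" --pt "4 -3.55 0 0 0 0 9.4" --pt "4 -3.55 0 0 0 0 9.4" --pt "4 -3.55 0 0 0 0 9.4" --pt "4 -3.55 0 0 0 0 9.4" --pt "4 -3.55 0 0 0 0 9.4" --pt "4 -3.55 0 0 0 0 9.4" --pt "4 -3.55 0 0 0 0 9.4" --pt "4 -3.55 0 0 0 0 9.4" --pt "4 -3.55 0 0 0 0 9.4" --pt "4 -3.55 0 0 0 0 9.4" --pt "4 -3.55 0 0 0 0 9.4" --pt "4 -3.55 0 0 0 0 9.4" --pt "2 -1.75 0 0 0 0 9.4" --pt "0 0 0 0 0 0 9.4"

```text
clock: 2.48
eef_pos: [504.7, 154.7, 227.0]
eef_rot: [-3.141, 0.001, 0.466]
wrist_force: [-0.4, 0.1, 0.7]
finger_gap: 94.3
```

Run:
```python
from h import *
s=read_state();print(s['clock'],s['eef_pos'],s['eef_rot'],s['joints'])
c=camera('wrist');cv2.imwrite('pics/w0.png',c['image'][:,:,::-1])
import pickle;pickle.dump({k:c[k] for k in('K','rvec','tvec')},open('w0.pkl','wb'))
print(proj(c,[[505,154,74]]))
for nm in("castle_nut","nut_mid","stud_end"):
    R=cv2.Rodrigues(np.array(c['rvec'],float))[0]
    for d in recognise(c,nm)[:3]: print(nm,d['conf'],(R.T@(np.array(d['centre'])-np.array(c['tvec']).ravel())).round(1))
```

```text
2.475 [504.7116642  154.73245937 227.0325952 ] [-3.14138476e+00  5.45082951e-04  4.65989415e-01] [2.28056795e-01 2.51345574e-01 1.58380222e+00 7.62030002e-05
 1.30702359e+00 1.33284387e+00]
[[321.00235064 230.2746468 ]]
castle_nut 0.61 [507.7 161.3  69.2]
nut_mid 0.88 [506.1 162.   70. ]
stud_end 0.95 [529.3 173.3  39.8]
```

View pics/w0.png

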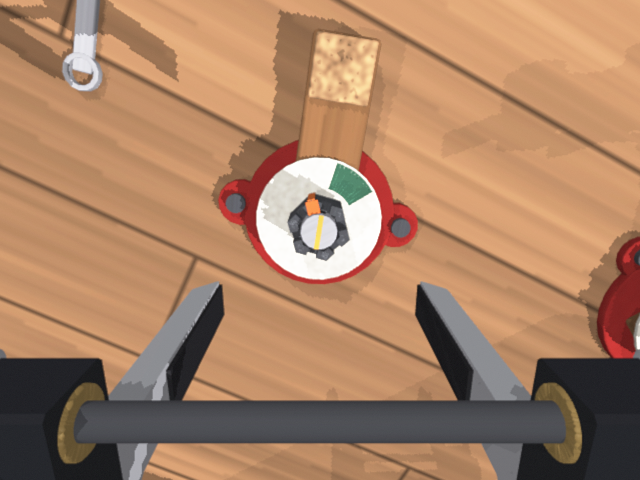

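The wrist view shows the nut at about (319,228), the stud at about (319,232) and the orange mark at (313,204). I'll measure the angles from a zoom.

Run:
```python
import cv2
a=cv2.imread('pics/w0.png')[180:270,265:385]
a=cv2.resize(a,None,fx=6.6,fy=6.6,interpolation=cv2.INTER_CUBIC)
for i in range(0,120,10):
    cv2.putText(a,str(265+i),(int(i*6.6),10),0,.4,(0,0,255),1);cv2.line(a,(int((i+.5)*6.6),12),(int((i+.5)*6.6),20),(0,0,255),1)
for i in range(0,90,10):
    cv2.putText(a,str(180+i),(0,int((i+.5)*6.6)+4),0,.4,(0,0,255),1);cv2.line(a,(28,int((i+.5)*6.6)),(36,int((i+.5)*6.6)),(0,0,255),1)
cv2.imwrite('pics/w0z.png',a)
```

```text
(no output)
```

View pics/w0z.png

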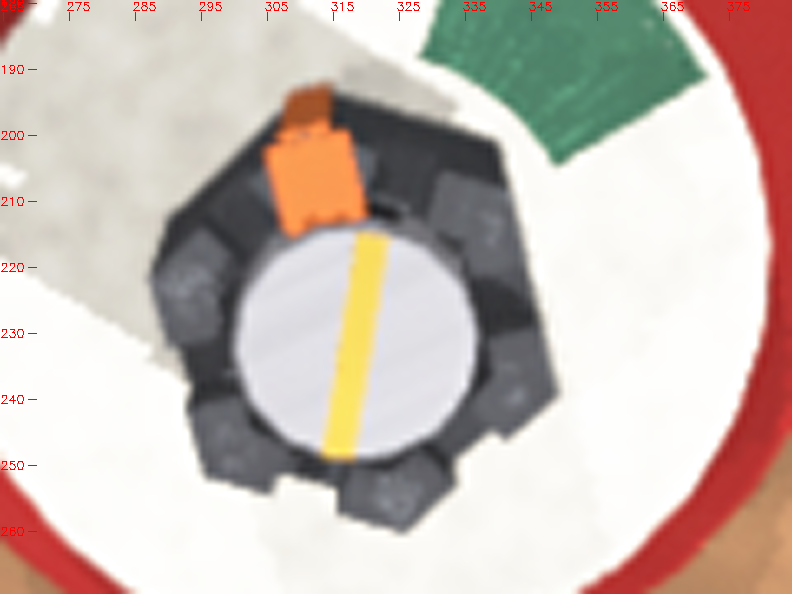

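Run:
```python
from h import *
import pickle
c=pickle.load(open('w0.pkl','rb'))
z=lambda x,y:(265+x/6.6-.5,180+y/6.6-.5)
W=lambda p,h:ray(c,*z(*p),h)[:2]
C=[(306,138),(505,190),(558,395),(403,532),(205,478),(150,275)]
P=np.array([W(p,70) for p in C]);m=P.mean(0);print(P.round(1),m)
for p in P: d=p-m;print(np.hypot(*d).round(1),np.degrees(np.arctan2(d[1],d[0])).round(1))
a,b=W((373,233),74),W((338,460),74);d=a-b
print('line',np.degrees(np.arctan2(d[1],d[0])),(a+b)/2,np.hypot(*d))
E=[(236,343),(477,343),(356,222),(356,460)]
print(np.mean([W(p,74) for p in E],0))
```

```text
[[522.4 171.8]
 [527.5 147.4]
 [507.5 129.6]
 [482.9 138.6]
 [478.1 163.9]
 [498.6 181.3]] [502.82296992 155.41641162]
25.5 39.9
25.9 -18.0
26.3 -79.8
26.1 -139.8
26.1 161.0
26.2 99.3
line 18.18738906063025 [502.59570907 155.19085123] 28.931185490116572
[503.22819851 155.37590682]
```

Results from the zoom:
- Nut centre is (502.9,155.3).
- Joint is about 0.14 rad: the line is at 18.2° and the nut's x axis at about 10.2°.
- It needs about 52° more clockwise, which is +z of the tool.

I'll align the jaws to the flats at −49.8°, go down and grip.

jog_arm --pt "-0.14 -0.14 2 0 0 0 9.4" --pt "0 0 4 0 0 -6.7 9.4" --pt "0 0 4 0 0 -6.7 9.4" --pt "0 0 3 0 0 0 9.4" --pt "0 0 2 0 0 0 9.4" --pt "0 0 1.1 0 0 0 9.4" --pt "0 0 0 0 0 0 9.4"

```text
clock: 3.55
eef_pos: [502.7, 153.7, 66.4]
eef_rot: [-3.141, 0.0, 0.697]
wrist_force: [0.3, 0.6, -0.1]
finger_gap: 93.8
```

Run:
```python
from h import *
s=read_state();print(s['clock'],s['eef_pos'],s['eef_rot'],s['joints'])
c=camera('wrist');cv2.imwrite('pics/w1.png',c['image'][:,:,::-1])
```

```text
3.55 [502.69320475 153.65544774  66.4187283 ] [-3.14139819e+00  4.22960799e-04  6.97041147e-01] [ 2.26969904e-01  4.40927913e-01  1.73955490e+00 -2.22054589e-05
  9.61575003e-01  1.10073784e+00]
```

View pics/w1.png

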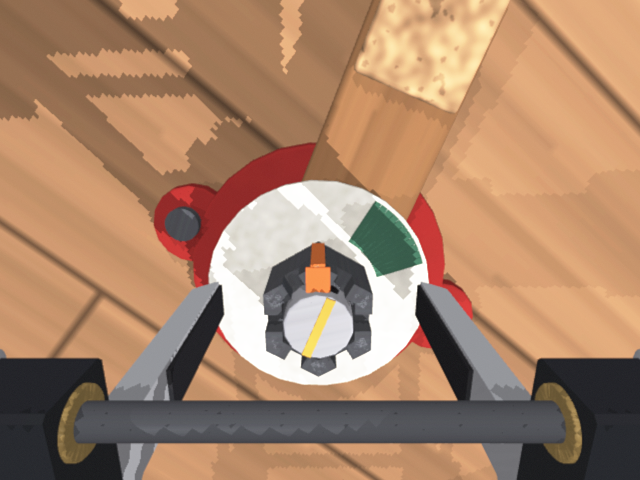

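The nut at (318,318) sits centred between the jaws with its flats parallel to the pads. Closing.

jog_arm --pt "0.1 -0.05 0 0 0 0 7" --pt "0 0 0 0 0 0 4.2" --pt "0 0 0 0 0 0 4.2" --pt "0 0 0 0 0 0 4.2" --pt "0 0 0 0 0 0 4.2" --pt "0 0 0 0 0 0 4.2" --squeeze 30

```text
clock: 4.35
eef_pos: [503.3, 155.0, 66.5]
eef_rot: [3.141, -0.0, 0.698]
wrist_force: [1.8, -1.1, -0.0]
finger_gap: 45.8
```

Gripped, with a 45.8 mm opening. Turning 40° first, then checking.

jog_arm --pt "0 0 0 0 0 5 4.2" --pt "0 0 0 0 0 7 4.2" --pt "0 0 0 0 0 8 4.2" --pt "0 0 0 0 0 8 4.2" --pt "0 0 0 0 0 7 4.2" --pt "0 0 0 0 0 5 4.2" --pt "0 0 0 0 0 0 4.2" --pt "0 0 0 0 0 0 4.2"

```text
clock: 5.35
eef_pos: [503.4, 154.7, 66.5]
eef_rot: [3.141, -0.0, 0.001]
wrist_force: [1.4, -4.4, -0.2]
finger_gap: 45.8
```

Run:
```python
from h import *
s=read_state();print(s['clock'],s['eef_pos'],s['eef_rot'],s['moment'])
c=camera('wrist');cv2.imwrite('pics/w2.png',c['image'][:,:,::-1])
```

```text
5.35 [503.42553165 154.73265923  66.49225628] [ 3.14112887e+00 -3.67956820e-04  1.08708389e-03] [-0.82765302 -0.34005522 -0.10096844]
```

View pics/w2.png

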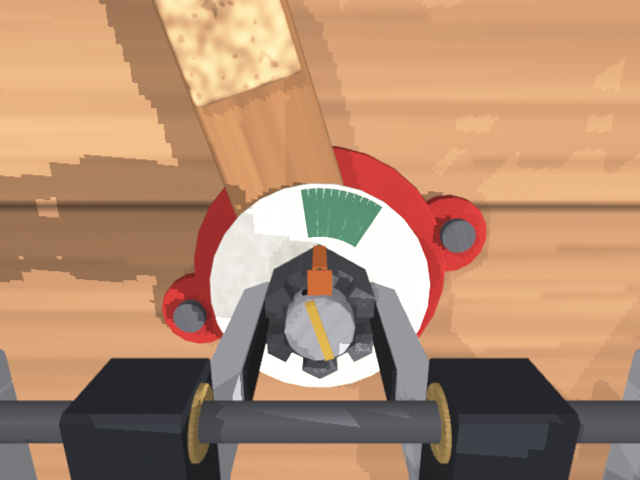

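The nut turned with the jaws. The orange mark at (320,282) has just entered the green band, and 12° more is needed.

jog_arm --pt "0 0 0 0 0 4 4.2" --pt "0 0 0 0 0 5 4.2" --pt "0 0 0 0 0 3 4.2" --pt "0 0 0 0 0 0 4.2" --pt "0 0 0 0 0 0 4.2"

```text
clock: 6.02
eef_pos: [503.4, 154.7, 66.5]
eef_rot: [3.141, -0.0, -0.208]
wrist_force: [2.1, -6.2, -0.5]
finger_gap: 45.8
```

Run:
```python
from h import *
s=read_state();print(s['clock'],s['eef_pos'],s['eef_rot'])
c=camera('wrist');cv2.imwrite('pics/w3.png',cv2.resize(c['image'][230:390,220:420,::-1],None,fx=3.7,fy=3.7,interpolation=cv2.INTER_CUBIC))
```

```text
6.025 [503.40750959 154.66227873  66.47452992] [ 3.14105454e+00 -3.94661257e-04 -2.08259705e-01]
```

View pics/w3.png

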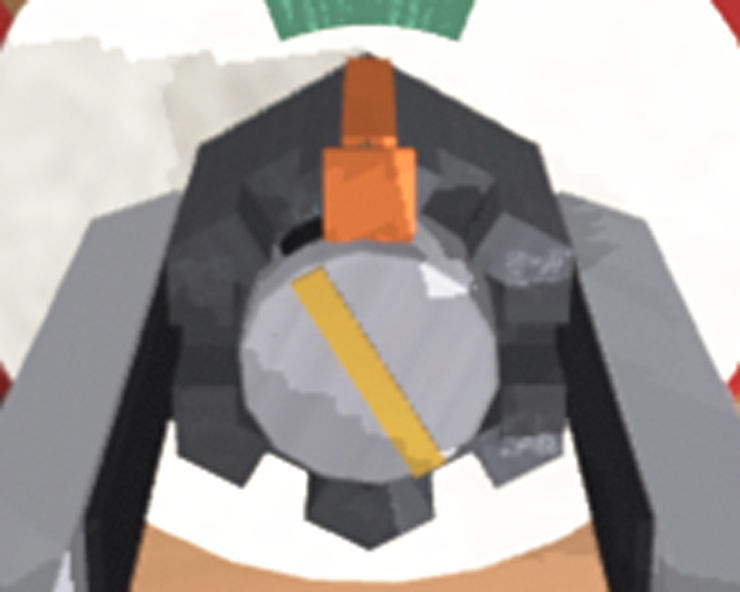

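The mark is in the band, and the yellow line points into the upper-left slot (about 275,200) and the lower-right slot (about 460,490). Releasing and rising.

jog_arm --pt "0 0 0 0 0 0 6" --pt "0 0 0 0 0 0 8" --pt "0 0 0 0 0 0 9.4" --pt "0 0 0 0 0 0 9.4" --pt "0 0 0 0 0 0 9.4" --pt "0 0 -2 0 0 0 9.4" --pt "0 0 -4 0 0 0 9.4" --pt "0 0 -5 0 0 0 9.4" --pt "0 0 -4 0 0 0 9.4" --pt "0 0 -1 0 0 0 9.4" --pt "0 0 0 0 0 0 9.4" --pt "0 0 0 0 0 0 9.4"

```text
clock: 7.58
eef_pos: [502.7, 155.0, 224.8]
eef_rot: [3.141, 0.002, -0.21]
wrist_force: [0.4, -0.4, -0.4]
finger_gap: 94.4
```

Run:
```python
from h import *
import pickle
s=read_state();print(s['clock'],s['eef_pos'],s['wrist_force'])
c=camera('wrist');pickle.dump({k:c[k] for k in('K','rvec','tvec')},open('w4.pkl','wb'))
print(proj(c,[[503,155,72]]))
cv2.imwrite('pics/w4.png',cv2.resize(c['image'][180:280,260:380,::-1],None,fx=6,fy=6,interpolation=cv2.INTER_CUBIC))
```

```text
7.575 [502.74152364 155.01779927 224.83772957] [ 0.44927296 -0.3502368  -0.38110519]
[[319.6036038  229.18385754]]
```

View pics/w4.png

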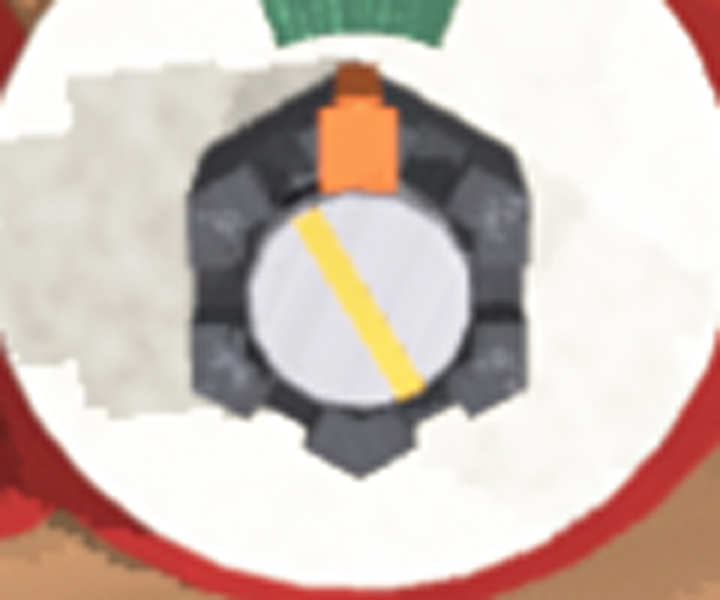

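The yellow line is about 30° from the mark's corner, so it lies in the slots. The mark is in the middle of the green band.

```bash
python3 -c "
from cell import *
print(sign_off())"
```

```text
the job is handed in; nothing more can be done
None
```

I turned the unpinned nut (the left cradle, at about x 503, y 155 mm) clockwise by 52° in one grip, from about 0.14 rad to about 1.05 rad. I then let go, raised the gripper about 158 mm clear and handed the job in at about 7.6 s.

The last wrist picture, after letting go, shows the orange mark in the middle of the green band. The yellow line is 30.8° from the mark's corner, where 30° is exact, so the slot is within about 1° of the cotter hole. The wrist force was close to zero and the gripper fully open.

The arm never went near the glue bottle. No check failed. The networks' stud position was 15–30 mm off my pixel measurement, so I used the pixel measurement.

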